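# Rehouse the impact sockets on the new rail

### The arm

A 6-joint arm with a two-finger parallel gripper is mounted at the origin on a cart in front of the work surface, level with it; the furniture and walls round the work are solid. World frame = base frame: x ahead of the robot, y to its left, z up, the work surface at z = 0. Lengths are in m, angles in rad, forces in N, time in s.
With the tool pointing down it reaches from about 0.35 to 0.975 m from the base axis. Payload 7.1 kg.
Tool frame: the origin (TCP) lies midway between the tips of the shut fingers; the grasp point (between the pads) lies 19 mm behind it; z points along the fingers, y is the line along which they close (so a half turn about z gives the same grasp; the last joint's range is limited). The gripper opens to 88 mm and grips with 3 to 60 N. Pads are 20 mm wide; open, the fingers measure 115 mm over their backs; the gripper's body (75 mm by 178 mm) begins 61 mm behind the grasp point.
Start: joints at [-1.322, 0.423, 1.63, -0, 1.089, -0.019], TCP at [0.165, -0.603, 0.223] pointing down, gripper open.
Joint ranges: [-3, 3], [-0.9, 2.11], [0.09, 2.58], [-1.31, 4.45], [0.11, 2.69], [-2.54, 2.54]. Speed limits (rad/s): [2.39, 2.39, 3.01, 3.14, 3.14, 3.14].

### API

Orientations are given as a unit quaternion [w, x, y, z].
In Python, from station import move_pose, movel, movej, command_gripper, wait, inverse_kinematics, read_camera, camera_info, MotionError, job_done, get_time, get_joint_pos, get_qvel, get_effort, get_tcp_pos, get_ee_rot, get_ft_force, get_ft_torque, get_grip_width, get_finger_force gives the robot as it stands. Calls block until the motion is done:
- move_pose(position, orientation): joint-space move of the TCP to a pose.
- movel(position, frame=None, v=0.15, until_force=None): straight line of the TCP; frame=None keeps the orientation; v is the mean speed in m/s. With until_force (N) it stops when the force on the tool has changed by that much, and returns True; else False.
- movej(angles): joint-space move.
- command_gripper(opening): opening from 0.0 (shut) to 1.0 (fully open); the grip force is fixed at half the most; returns when the fingers have stopped.
- wait(seconds).
- inverse_kinematics(position, orientation): joint angles nearest the present ones, or None.
- read_camera(name): name is "side" or "top" or "wrist"; returns the picture (420x560x3 uint8, red, green, blue); there is no depth.
- camera_info(name): a dict with "intrinsics" (3x3 intrinsics, pixels), "T" (4x4, takes a point from camera to world coordinates); the wrist camera has in their place "tool_from_camera" (4x4, takes a point from camera to tool coordinates, whose origin is the TCP and whose axes are the flange's). Camera axes: x right, y up, looking along -z (the intrinsics and any distortion apply to the point x, -y, -z); pixel columns grow to the right and rows downward; lengths in m; the calibration is good to about 2 mm. A picture is of the moment at which its call begins: read the wrist's pose just before it. camera_info takes no time and is no camera call.
A pose or a line that the arm cannot do raises MotionError and nothing moves.
- job_done(): hands the job in; it is judged then, once.
Readings, each from a call of its own:
- get_time(): time.
- get_joint_pos(): joint angles.
- get_qvel(): joint speeds.
- get_effort(): joint torques, N m.
- get_tcp_pos(): TCP position.
- get_ee_rot(): TCP orientation.
- get_ft_force(): force on the tool from outside, world axes, zero at the start.
- get_ft_torque(): the same for the moment, N m.
- get_grip_width(): opening from 0.0 (shut) to 1.0 (fully open).
- get_finger_force(): force on a finger pad.
Only numpy, scipy, OpenCV 4.12 (cv2) and the standard library are available. Lean on these libraries where they do the work, as an engineer would, in place of code of your own. Each camera call takes 0.05 s, during which the arm holds its last target. There are 200 camera calls.

### The job

Move the row of colour-sleeved impact sockets from the old wooden block to the new socket rail, so that they stand in the order of the rail's posts: each socket upright and fully down over the post of its own colour. The red socket has already been put on the rail, but on the blue post, so clear it to its own post too. Do not disturb the ratchet and the tape measure that lie by them.

Things in the scene. Friction and masses are not known exactly. Their poses are not given: they have to be found in the camera images.
- socket_blue: Impact socket, blue sleeve: round, 32 mm across, 60 mm tall, about 160 g, mouth down, square hole up; the top 9 mm is a dark neck 25 mm across. The mouth below is 21 mm wide, 30 mm deep. Origin: centre of its underside; z up; yaw means nothing. At the start on the old wooden block. Grip sockets with a finger on each side of the row; along the row is no room.
- socket_green: Impact socket, green sleeve: round, 40 mm across, 60 mm tall, about 220 g, mouth down, square hole up; the top 9 mm is a dark neck 27 mm across. The mouth below is 27 mm wide, 30 mm deep. Origin: centre of its underside; z up; yaw means nothing. At the start on the old block (72 x 270 mm); the block's seat is 20 mm above the worktop.
- socket_yellow: Impact socket, yellow sleeve: round, 48 mm across, 60 mm tall, about 300 g, mouth down, square hole up; the top 9 mm is a dark neck 29 mm across. The mouth below is 34 mm wide, 30 mm deep. Origin: centre of its underside; z up; yaw means nothing. At the start on the old block: 4 dowels (12 mm thick, 21 mm high) 66 mm apart in a straight row, one empty; blue, green and yellow in any order.
- socket_red: Impact socket, red sleeve: round, 56 mm across, 60 mm tall, about 380 g, mouth down, square hole up; the top 9 mm is a dark neck 32 mm across. The mouth below is 41 mm wide, 30 mm deep. Origin: centre of its underside; z up; yaw means nothing. At the start it stands by mistake on the blue post of the rail.
- post_blue: Black clip with blue plate and blue post, fixed on the rail. Post 16 mm thick for its lowest 7 mm, then tapering to 6 mm at its tip 26 mm up; fits the blue socket. Plate 73 (x) x 57 (y) mm. Origin: on the axis at the plate's top, 20 mm above the worktop, where a seated socket has its origin; z up, y along the rail. Starts with the red socket over it.
- post_green: Black clip with green plate and green post, fixed on the rail. Post 22 mm thick for its lowest 7 mm, then tapering to 8 mm at its tip 26 mm up; fits the green socket, too thick for smaller ones. Plate 73 (x) x 57 (y) mm. Origin: on the axis at the plate's top, 20 mm above the worktop, where a seated socket has its origin; z up, y along the rail. Posts are 66 mm apart in a row, in any order.
- post_yellow: Black clip with yellow plate and yellow post, fixed on the rail. Post 29 mm thick for its lowest 7 mm, then tapering to 12 mm at its tip 26 mm up; fits the yellow socket, too thick for smaller ones. Plate 73 (x) x 57 (y) mm. Origin: on the axis at the plate's top, 20 mm above the worktop, where a seated socket has its origin; z up, y along the rail.
- post_red: Black clip with red plate and red post, fixed on the rail. Post 36 mm thick for its lowest 7 mm, then tapering to 18 mm at its tip 26 mm up; fits the red socket, too thick for smaller ones. Plate 73 (x) x 57 (y) mm. Origin: on the axis at the plate's top, 20 mm above the worktop, where a seated socket has its origin; z up, y along the rail.
- ratchet: Chrome ratchet, a bystander, 183 mm long (its y), 38 mm wide, 21 mm high, lying in the gap between the block and the rail. Origin: centre of its underside.
- tape_measure: Yellow and black tape measure, a bystander, 35 x 74 mm, 63 mm high, standing behind the work. Origin: centre of its underside.
Not all that is in view belongs to the job. What is shaped like the socket_blue but orange is not meant.

How it is judged:
At the end, for the whole second after the job is handed in: Each of the four sockets stands mouth down on the post of its own colour: its origin within 8 mm sideways and 5 mm in height of the post's seat, upright to within 0.12 rad, at rest (under 0.02 m/s) (horizontal distance between socket_blue and post_blue below 0.008 m and z of socket_blue in the frame of post_blue between -0.005 and 0.005 m and angle between each of socket_blue, socket_green, socket_yellow, socket_red's own z axis and vertical below 0.12 rad and linear speed of each of socket_blue, socket_green, socket_yellow, socket_red below 0.02 m/s and horizontal distance between socket_green and post_green below 0.008 m and z of socket_green in the frame of post_green between -0.005 and 0.005 m and horizontal distance between socket_yellow and post_yellow below 0.008 m and z of socket_yellow in the frame of post_yellow between -0.005 and 0.005 m and horizontal distance between socket_red and post_red below 0.008 m and z of socket_red in the frame of post_red between -0.005 and 0.005 m); the robot touches nothing.
It fails at once if the ratchet is pushed more than 30 mm from where it lay (distance of ratchet from where it was at the start of the episode above 0.03 m).
It fails at once if the tape measure is pushed more than 30 mm from where it lay (distance of tape_measure from where it was at the start of the episode above 0.03 m).
It also fails if it takes over 120 s, if anything falls off the work surface, if the arm or the gripper's body presses on something with over 40 N, if the wrist force passes 120 N, or if a joint passes its speed limit or range.

## Working session

There is one attempt and no reset: what is moved stays moved. The work goes in short steps, each a Python script; the robot and the scene stay as the last script left them, time stands still between calls to the robot, and variables do not carry over. Pictures are saved under pics/ and viewed, at most 14 in all, crops included, and the job is handed in when it is done.

```bash
ls; mkdir -p pics; python3 - <<'E'
from station import *
import cv2,numpy as np
for n in("top","side"):
    im=read_camera(n); cv2.imwrite(f"pics/{n}0.png",im[:,:,::-1]); i=camera_info(n); print(n,np.round(i["intrinsics"],1).tolist(),np.round(i["T"],3).tolist(),[k for k in i], i.get("distortion"))
i=camera_info("wrist");print(i)
print(get_ee_rot(),get_time())
E
```

```text
pics
top [[432.4, 0.0, 276.7], [0.0, 432.4, 211.8], [0.0, 0.0, 1.0]] [[-0.008, 1.0, -0.031, 0.537], [-1.0, -0.008, -0.006, -0.017], [-0.006, 0.031, 1.0, 1.122], [0.0, 0.0, 0.0, 1.0]] ['intrinsics', 'T'] None
side [[448.7, 0.0, 283.8], [0.0, 448.7, 204.7], [0.0, 0.0, 1.0]] [[0.998, 0.043, -0.043, 0.522], [-0.06, 0.593, -0.803, -0.817], [-0.01, 0.804, 0.595, 0.658], [0.0, 0.0, 0.0, 1.0]] ['intrinsics', 'T'] None
{'intrinsics': array([[352.52363621,   0.        , 281.68511389],
       [  0.        , 352.52363621, 209.40362297],
       [  0.        ,   0.        ,   1.        ]]), 'tool_from_camera': array([[ 1.25220061e-04,  9.52198332e-01,  3.05480476e-01,
         8.39538659e-02],
       [ 9.99999986e-01, -8.42708836e-05, -1.47235151e-04,
         2.93930320e-04],
       [-1.14453955e-04,  3.05480490e-01, -9.52198329e-01,
        -1.61633859e-01],
       [ 0.00000000e+00,  0.00000000e+00,  0.00000000e+00,
         1.00000000e+00]])}
[-6.91139759e-04  9.91047785e-01  1.33505820e-01 -8.08924435e-05] 0.1
```

View pics/top0.png

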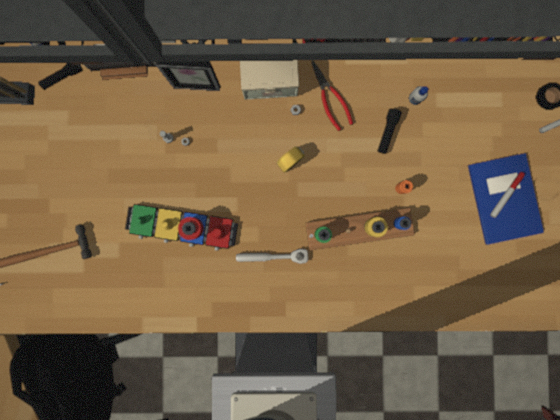

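View pics/side0.png

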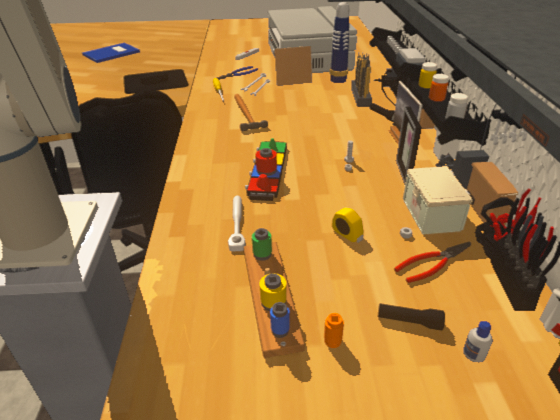

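The top view shows the rail at left, with plates from left to right green (142,221), yellow (169,225), blue under the red socket (191,229) and red (221,233). The block at right carries green (323,234), an empty dowel near 350, yellow (376,226) and blue (402,222). The ratchet lies at (275,257), the tape at (290,158), and the orange decoy at (405,186). The side view agrees with this.

```bash
cat > h.py <<'E'
from station import *
import cv2,numpy as np
from scipy.spatial.transform import Rotation as R
def mat(q): return R.from_quat(np.roll(q,-1)).as_matrix()
def cam(name):
    i=camera_info(name)
    if name!="wrist": return i["intrinsics"],i["T"]
    T=np.eye(4); T[:3,:3]=mat(get_ee_rot()); T[:3,3]=get_tcp_pos()
    return i["intrinsics"],T@i["tool_from_camera"]
def pix2w(K,T,uv,z):
    uv=np.atleast_2d(uv).astype(float)
    d=np.c_[(uv[:,0]-K[0,2])/K[0,0],-(uv[:,1]-K[1,2])/K[1,1],-np.ones(len(uv))]@T[:3,:3].T
    return T[:3,3]+d*((z-T[2,3])/d[:,2])[:,None]
def quat(yaw):  # tool down; tool y axis (closing) at angle yaw-90deg in the world
    return np.roll((R.from_euler('z',yaw)*R.from_euler('x',np.pi)).as_quat(),1)
HUE=dict(red=((0,6),(172,180)),yellow=((20,33),),green=((45,85),),blue=((105,125),))
def mask(im,c,s=120,v=40):
    h=cv2.cvtColor(im,cv2.COLOR_RGB2HSV); m=0
    for a,b in HUE[c]: m=m|cv2.inRange(h,(a,s,v),(b,255,255))
    return m
def blobs(m,amin=60):
    n,_,st,ce=cv2.connectedComponentsWithStats(cv2.morphologyEx(m,cv2.MORPH_OPEN,np.ones((3,3))))
    return [(st[k].tolist(),ce[k].round(1).tolist()) for k in range(1,n) if st[k,4]>=amin]
def shot(name,tag):
    K,T=cam(name); im=read_camera(name); cv2.imwrite(f"pics/{tag}.png",im[:,:,::-1]); np.savez(f"pics/{tag}.npz",im=im,K=K,T=T); return im,K,T
E
python3 - <<'E'
from h import *
i=camera_info("top");K,T=i["intrinsics"],i["T"]
p=pix2w(K,T,[(142,221),(169,225),(221,233)],.02);print(p.round(3))
b=pix2w(K,T,[(323,234),(376,226),(402,222)],.08);print(b.round(3))
print(pix2w(K,T,[(240,257),(300,256),(290,158)],.02).round(3))
E
```

```text
[[0.549 0.334 0.02 ]
 [0.539 0.264 0.02 ]
 [0.517 0.132 0.02 ]]
[[ 0.514 -0.122  0.08 ]
 [ 0.532 -0.25   0.08 ]
 [ 0.541 -0.312  0.08 ]]
[[ 0.456  0.084  0.02 ]
 [ 0.457 -0.069  0.02 ]
 [ 0.708 -0.046  0.02 ]]
```

```bash
python3 - <<'E'
from h import *
move_pose([.527,-.19,.26],quat(1.71)); print(get_joint_pos())
shot("wrist","wb")
move_pose([.533,.26,.26],quat(1.413)); print(get_joint_pos())
shot("wrist","wr")
print(get_time())
E
```

```text
[-3.68653583e-01  2.86035389e-01  1.74058717e+00 -2.02480161e-04
  1.11501218e+00 -5.06350413e-01]
[ 4.32430888e-01  3.35929943e-01  1.66925408e+00 -2.59747621e-04
  1.13644268e+00  5.91138748e-01]
3.8333
```

View pics/wb.png

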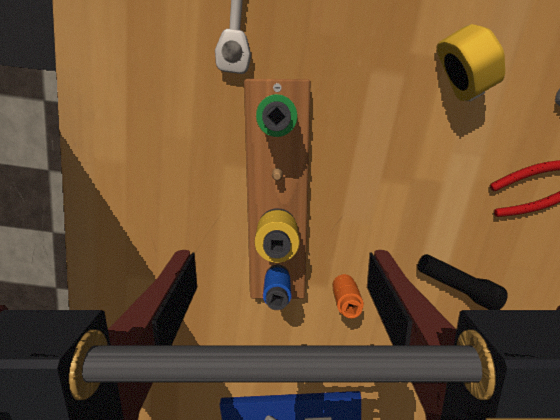

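View pics/wr.png

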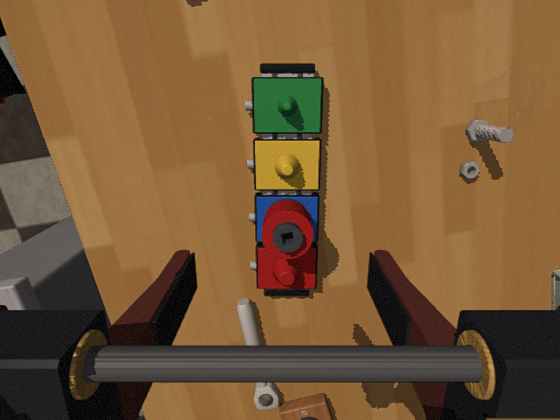

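The block view shows the necks at green (277,116), yellow (277,243) and blue (276,297), and the empty dowel at (278,175). The rail view shows plates green (287,105), yellow (287,165), blue (partly hidden) and red (287,268), with the red socket's neck at (288,235).

```bash
python3 - <<'E'
from h import *
def load(t): d=np.load(f"pics/{t}.npz"); return d["im"],d["K"],d["T"]
def neck(t,uv,r=22):
    im,K,T=load(t); m=cv2.inRange(cv2.cvtColor(im,cv2.COLOR_RGB2HSV),(0,0,0),(180,110,110))
    k=np.zeros_like(m); cv2.circle(k,uv,r,255,-1); m=cv2.morphologyEx(m&k,cv2.MORPH_OPEN,np.ones((3,3)))
    c=max(cv2.findContours(m,0,1)[0],key=cv2.contourArea); (c0,rad)=cv2.minEnclosingCircle(c)
    w=pix2w(K,T,[c0],.08)[0]; x,y,ww,hh=cv2.boundingRect(c)
    print(t,np.round(c0,1),round(rad,1),(x,y,ww,hh),w.round(4)); return w
G,Y,B=[neck("wb",p,r) for p,r in(((277,116),17),((277,243),18),((276,297),14))]
neck("wr",(288,235),20)
print("block spacings",np.linalg.norm(G-Y),np.linalg.norm(Y-B),"yaw",np.arctan2(*(G-B)[1::-1]))
im,K,T=load("wr"); P={}
for c in("green","yellow","red"):
    m=mask(im,c,120,40); m=cv2.morphologyEx(m,cv2.MORPH_OPEN,np.ones((5,5)))
    if c=="red": m[:248]=0   # only the lower part free of the socket
    m[:,:240]=0; m[:,340:]=0; m[300:]=0
    q=max(cv2.findContours(m,0,1)[0],key=cv2.contourArea); r=cv2.minAreaRect(q); w=pix2w(K,T,cv2.boxPoints(r),.02)
    e=np.linalg.norm(np.diff(w[:3],axis=0),axis=1); P[c]=w.mean(0); print(c,np.round(r[0],1),np.round(r[1],1),w.mean(0).round(4),e.round(4))
print("tips",pix2w(K,T,[(288,102),(287,168),(284,276)],.046).round(4))
print(np.linalg.norm(P["green"]-P["yellow"]),np.arctan2(*(P["green"]-P["yellow"])[1::-1]))
E
```

```text
wb [276.4 115.8] 15.0 (262, 101, 29, 30) [ 0.5121 -0.1255  0.08  ]
wb [276.3 244. ] 14.1 (263, 230, 27, 28) [ 0.5294 -0.2546  0.08  ]
wb [276.8 298.2] 11.8 (266, 287, 22, 23) [ 0.5385 -0.319   0.08  ]
wr [287. 237.] 15.3 (273, 222, 30, 30) [0.5297 0.2032 0.08  ]
block spacings 0.13030418199308796 0.06503061197348876 yaw 1.7062135402948067
green [287. 105.] [54. 68.] [0.5504 0.3317 0.02  ] [0.0727 0.0566]
yellow [287.  164.5] [64. 49.] [0.5403 0.2669 0.02  ] [0.0569 0.072 ]
red [286. 268.] [40. 58.] [0.5189 0.1368 0.02  ] [0.0719 0.0561]
tips [[0.5517 0.3357 0.046 ]
 [0.5402 0.2686 0.046 ]
 [0.5168 0.1405 0.046 ]]
0.06556680382741406 1.41692729739649
```

```bash
cat >> h.py <<'E'
YR,YB=1.4105,1.706
d=np.array([np.cos(YR),np.sin(YR)]); C=np.array([.5347,.2343])
POST={c:C+d*s for c,s in dict(green=.099,yellow=.033,blue=-.033,red=-.099).items()}
SOCK=dict(red=(.5297,.2032),green=(.5121,-.1255),yellow=(.5294,-.2546),blue=(.5385,-.319))
ZG,ZT=.036,.18
def pick(c):
    x,y=SOCK[c]; q=quat(YR if c=="red" else YB)
    move_pose([x,y,ZT],q); command_gripper(1.0)
    if movel([x,y,ZG],v=.12,until_force=15): print("hit going down",get_tcp_pos()); return
    command_gripper(0.0); print(c,"width mm",round(get_grip_width()*88,1),"force",np.round(get_finger_force(),1))
    movel([x,y,ZT],v=.15); print("lifted width",round(get_grip_width()*88,1),"F",np.round(get_ft_force(),1))
def place(c):
    x,y=POST[c]; move_pose([x,y,ZT],quat(YR)); movel([x,y,.08],v=.15)
    hit=movel([x,y,ZG],v=.04,until_force=15); print(c,"placed: hit",hit,"tcp",get_tcp_pos().round(4),"F",np.round(get_ft_force(),1),"t",round(get_time(),1))
E
python3 - <<'E'
from h import *
pick("red"); place("red")
E
```

```text
red width mm 55.8 force 30.0
lifted width 55.6 F [-0.1 -0.6 -3.4]
red placed: hit False tcp [0.5189 0.1366 0.0362] F [-1.8 -0.1 -0.2] t 10.0
```

Red is down to seat height. I'll release it, then look again from the same viewpoint.

```bash
cat >> h.py <<'E'
def release():
    p=get_tcp_pos(); command_gripper(1.0); movel([p[0],p[1],ZT],v=.15)
E
python3 - <<'E'
from h import *
release(); move_pose([.533,.26,.26],quat(1.413)); shot("wrist","wr1"); print(get_time())
E
```

```text
12.5083
```

View pics/wr1.png

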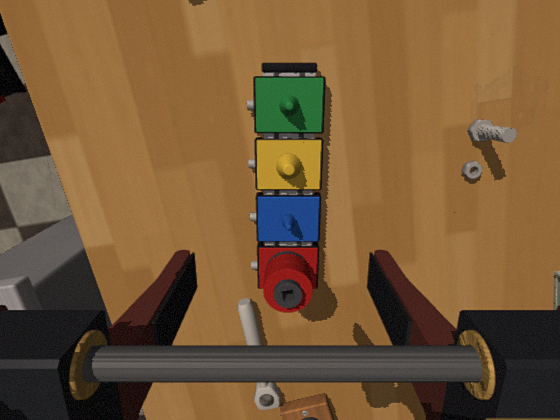

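The red socket stands on the red post, neck at (288,292). The blue post is now free, with its plate centre at (289,218). I'll check the blue post's position against the estimate, then do blue.

```bash
python3 - <<'E'
from h import *
D=np.load("pics/wr1.npz"); im,K,T=D["im"],D["K"],D["T"]
for c in("green","yellow","blue"):
    m=cv2.morphologyEx(mask(im,c),cv2.MORPH_OPEN,np.ones((5,5))); m[:,:240]=0; m[:,340:]=0; m[300:]=0
    q=max(cv2.findContours(m,0,1)[0],key=cv2.contourArea); w=pix2w(K,T,cv2.boxPoints(cv2.minAreaRect(q)),.02).mean(0)
    print(c,w.round(4),POST[c].round(4))
print("red neck",pix2w(K,T,[(288,293)],.08).round(4),POST["red"].round(4))
pick("blue"); place("blue")
E
```

```text
green [0.5507 0.3321 0.02  ] [0.5505 0.332 ]
yellow [0.5402 0.2666 0.02  ] [0.54   0.2669]
blue [0.5297 0.202  0.02  ] [0.5294 0.2017]
red neck [[0.5191 0.1379 0.08  ]] [0.5189 0.1366]
blue width mm 31.9 force 30.0
lifted width 32.0 F [-0.4  0.2 -1.8]
blue placed: hit False tcp [0.5296 0.2019 0.0361] F [ 1.2  2.3 -2.9] t 22.1
```

```bash
python3 - <<'E'
from h import *
release(); pick("yellow"); place("yellow"); release(); pick("green"); place("green"); release()
move_pose([.533,.26,.26],quat(1.413)); shot("wrist","wr2"); shot("side","side2"); print(get_time(),get_ft_force())
E
```

```text
yellow width mm 48.0 force 30.0
lifted width 48.1 F [-0.  -0.3 -2.2]
yellow placed: hit False tcp [0.5403 0.267  0.0361] F [ 0.5  0.  -3.1] t 33.2
green width mm 39.9 force 30.0
lifted width 39.7 F [ 0.4 -0.  -2.5]
green placed: hit False tcp [0.5508 0.3322 0.0361] F [-0.1 -0.4 -2.6] t 43.8
46.4333 [-0.41785399  0.55486162 -0.0374457 ]
```

View pics/wr2.png

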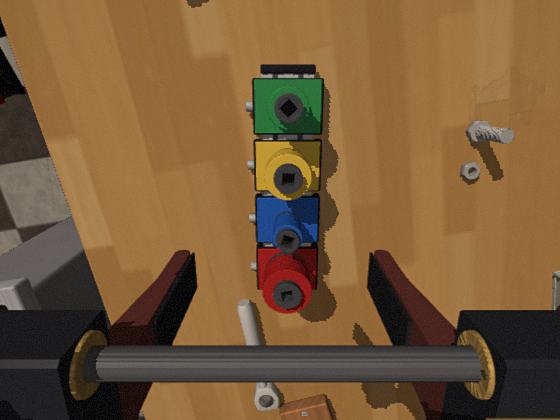

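View pics/side2.png

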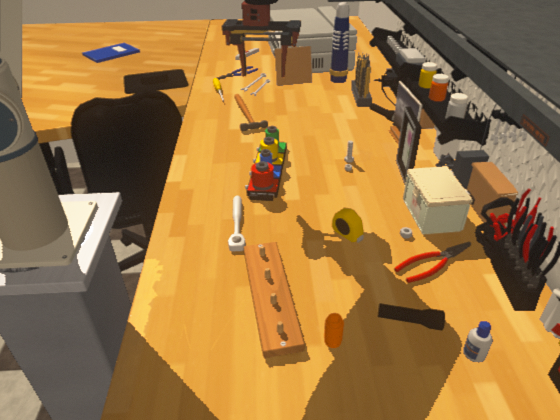

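The wrist view shows all four sockets on their own plates, with necks at green (289,108), yellow (288,178), blue (288,240) and red (288,294). The side view shows an empty block, with the ratchet and tape where they were. One numeric check, then I hand in.

```bash
python3 - <<'E'
from h import *
D=np.load("pics/wr2.npz")
w=pix2w(D["K"],D["T"],[(289,108),(288,178),(288,240),(288,294)],.08)[:,:2]
e=[np.linalg.norm(a-POST[c]) for a,c in zip(w,("green","yellow","blue","red"))]; print(np.round(e,4))
if max(e)<.006: print(job_done(),get_time())
E
```

```text
[0.0005 0.0006 0.0008 0.0014]
the job is handed in; nothing more can be done
the job is handed in; nothing more can be done
```

All four sockets are seated on the posts of their own colour, within about 1.5 mm sideways by the wrist camera. The ratchet and tape measure look unmoved, and I handed the job in at about 46 s; no verdict was shown.

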